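# Try the lift-up flap of the teal cupboard

### The arm

A 6-joint arm with a two-finger parallel gripper is mounted at the origin on the work surface. World frame = base frame: x ahead of the robot, y to its left, z up, the work surface at z = 0. Lengths are in m, angles in rad, forces in N, time in s.
With the tool pointing down it reaches from about 0.425 to 0.95 m from the base axis. Payload 3.5 kg.
Tool frame: the origin (TCP) lies at the very end of the fingers, on their centre line; the grasp point (between the pads) lies 19 mm behind it; z points along the fingers, y is the direction in which the jaws open and shut (so a half turn about z gives the same grasp; the last joint's range is limited). The gripper opens to 85 mm and grips with 20 to 120 N. Pads are 22 mm wide; open, the fingers measure 114 mm over their backs; the gripper's body (76 mm by 85 mm) begins 54 mm behind the grasp point. The pads swing forward as they close: fully open they stand 13 mm farther back than shut.
Start: joints at [-1.433, 0.286, 1.577, -0, 1.279, -0.15], TCP at [0.192, -0.647, 0.231] pointing down, gripper open.
Joint ranges: [-2.77, 2.77], [-0.9, 2.22], [0.21, 2.48], [-1.53, 4.67], [0.24, 2.81], [-2.84, 2.84]. Speed limits (rad/s): [2.79, 2.79, 3.14, 3.14, 3.14, 3.14].

### API

Orientations are given as a unit quaternion [x, y, z, w].
In Python, from plant import ctrl, eyes, ticket gives the robot as it stands.
- The arm moves only by the tool send_rows, never from a script. Its arguments are lists of equal length, an entry for each row: "translation": the shift along the tool's x, y, z in units of 30 mm (1.0 is 30 mm), a list of three; "rotation": the turn, a rotation vector about the tool's x, y, z in units of 5 degrees (1.0 is 5 degrees), a list of three; "grip": the finger opening in mm, from 0 to 85.4. A call has 1 to 5 rows; each row shifts and turns the commanded pose from where the row before left it, along the tool's axes as they then stand; what a row does not reach is not made up. A row lasts 1/8 s, in which the tool goes at most 62.5 mm and 10.7 degrees, less where a joint would pass 70% of its speed; a pose out of reach is approached as far as the arm can. A call is refused whole if a number of a shift passes 1 or a number of a turn 1, either way. A call with a gripper value outside its range is refused whole. The fingers move at their own pace and stop on an object; "squeeze" is the grip in N (left out, the last holds). Time passes only in rows, so rows that do not move let the fingers close. It gives the time, the measured TCP pose, the force and the opening at its end, in the units of the state.
- ctrl.get_state(): the state, without advancing time (a new reading comes with each control period).
- eyes.read_camera(name): name is "side" or "top" or "wrist"; returns a dict with "image" (420x560x3 uint8, blue, green, red), "mtx" (3x3 intrinsics, pixels), "xyz" and "orientation" of the camera in the world; the wrist camera has in their place "hand_eye" (4x4, takes a point from camera to tool coordinates, whose origin is the TCP and whose axes are the flange's). Camera axes: x right, y down, z forward; pixel columns grow to the right and rows downward; lengths in m; the calibration is good to about 2 mm. The wrist camera is an equidistant fisheye: a pixel r from the principal point sees the ray r / f radians off the axis. A picture is of the moment at which its call begins: read the wrist's pose just before it. There is no depth.
- ticket.sign_off(): hands the job in, once; it reports no verdict.
The state is a dict: "time": time; "qpos": joint angles; "dq": joint speeds; "joint_efforts": joint torques, N m; "eef_pos": TCP position; "tcp_rot": TCP orientation; "contact_force": force on the tool from outside, world axes, zero at the start; "wrist_torque": the same for the moment, N m; "opening": opening from 0.0 (shut) to 1.0 (fully open).
Only numpy, scipy, OpenCV 4.12 (cv2) and the standard library are available. Lean on these libraries where they do the work, as an engineer would, in place of code of your own. Each camera call takes 0.05 s, during which the arm holds its last target. There are 200 camera calls.

### The job

The stay of the small cupboard with the teal flap has just been repaired and wants trying out. Lift its flap by the knob until the stay locks, let go so that the flap stands up by itself for a moment, then hold down its red release pad so that the flap comes down, and leave it fully shut. Leave the cupboard with the grey flap shut, and do not knock over or shift the bottle, the mug or the hair dryer.

Things in the scene. Friction and masses are not known exactly. Their poses are not given: they have to be found in the camera images.
- teal_flap (a joint): Opening of the teal flap, rad. 0 = shut, sloping down 60 degrees towards the robot; grows as its lower edge is lifted; stop at 1.40. Let go below 1.2 it sinks shut, slowed by a damper. Lifted past 1.22, its stay pin passes the red catch, which springs up before it; let go, it then rests locked at about 1.16. About 0.45 kg: 2 to 5 N at the knob lifts it.
- teal_knob (a point): Middle of the steel pull knob on the flap: a cylinder 30 in diameter, 24 tall, its axis square to the flap, its middle 30 off the flap's face, on the centre line. Pinch it along y from above; it turns between the pads as the flap swings about y. Axes turn with the flap: flap shut, z up, x level into the cupboard; the hinge is at x +94, z +96 from it. Height 132 shut, 280 locked.
- teal_hinge (a point): Middle of the flap's hinge line, on the front top edge of the cupboard (cream sides, teal top and back; 210 deep, 190 wide, 220 high); 230 above the table, does not move. z up, y along the hinge to the left seen from the robot, x level, away from the robot. The flap is 190 wide, reaches 160 from the hinge, 8 thick.
- teal_pad (a point): Centre of the upper face of the red release pad on top of that cupboard, behind the hinge (x 45, y -15, z 30 from it); 36 (x) by 56 (y), z up, 260 above the table. The dark housing around it is 18 lower. Red catch and steel stay arm stand to its +y side, 66 to 102 away; the arm swings there up to 25 above the pad. Press with shut fingers.
- teal_release (a joint): Travel of the pad, m: 0 = up, 0.013 = fully down (spring, 2 N at first, 6 N at the bottom). It also dips by itself as the stay pin passes. Pressed by 0.010 or more it frees the locked flap, which sinks shut by itself in 1 to 2 s; hold it down for about 1 s until the flap is under way, else it may lock again.
- grey_flap (a joint): Opening of the grey flap of the other, otherwise equal cupboard (grey top and back) standing beside it, rad; 0 = shut. To be left alone.
- bottle: Loose clear bottle with a red cap, 64 in diameter, 210 tall; origin at the centre of its underside, z up. To be left alone.
- mug: Loose white mug, 80 in diameter, 90 tall, handle to its +y; origin at the centre of its underside, z up. To be left alone.
- dryer: Loose cream hair dryer lying down: a head 72 in diameter and 75 wide (y) at the origin, a handle 40 thick reaching 180 to -x; origin under the head, z up. To be left alone.

How it is judged:
By the outcome, as a careful person would: the job done as asked, in the order asked, and still so for the second after the job is handed in, with the robot touching nothing.
It also fails if it takes over 51 s, if anything falls off the work surface, if the arm or the gripper's body presses on something with over 40 N, if the wrist force passes 120 N, or if a joint passes its speed limit or range.

## Working session

There is one attempt and no reset: what is moved stays moved. The work goes in short steps, Python scripts to look and compute and a tool call to move; the robot and the scene stay as the last step left them, time stands still between calls to the robot, and variables do not carry over. Pictures are saved under pics/ and viewed, about 8 in all and at most 12, crops included, and the job is handed in when it is done.

Besides the shell and the picture viewer there is one more tool, called after ">>>" by a JSON object that holds its "api" and its "payload". send_rows: Moves the arm, as the interface text tells. Its arguments: {"type":"object","properties":{"translation":{"type":"array"},"rotation":{"type":"array"},"grip":{"type":"array"},"squeeze":{"type":"number"}},"required":["translation","rotation","grip"]}

```bash
mkdir -p pics; ls
cat > h.py <<'E'
import numpy as np, cv2
from scipy.spatial.transform import Rotation as R
from plant import ctrl, eyes, ticket
E
python3 - <<'E'
from h import *
s=ctrl.get_state(); print(s)
for n in("side","top","wrist"):
    c=eyes.read_camera(n); cv2.imwrite(f"pics/{n}0.png",c["image"])
    np.save(f"pics/{n}0.npy",{k:v for k,v in c.items() if k!="image"},allow_pickle=True)
    print(n,{k:np.round(v,4).tolist() for k,v in c.items() if k!="image"})
a=cv2.imread("pics/side0.png");b=cv2.imread("pics/top0.png")
E
```

```text
pics
{'time': 0.0, 'qpos': array([-1.43298958e+00,  2.87215299e-01,  1.57816344e+00, -2.18001975e-05,
        1.27856676e+00, -1.49997407e-01]), 'dq': array([ 0.00133815, -0.00021723,  0.0005475 ,  0.00038464,  0.00020934,
       -0.0002845 ]), 'joint_efforts': array([-1.77357292e-04, -4.05985630e+01, -2.92626679e+01, -1.77395177e-04,
        5.78504551e-03, -2.88679454e-07]), 'eef_pos': array([ 0.19153249, -0.64658417,  0.22992141]), 'tcp_rot': array([ 9.89662814e-01,  1.43408963e-01, -3.26345641e-06, -1.17646212e-03]), 'contact_force': array([ 1.02200502, -0.76352958,  0.03146552]), 'wrist_torque': array([-0.00464142, -0.00499215,  0.03221793]), 'opening': 1.0010082241384135}
side {'mtx': [[434.2587, 0.0, 277.7394], [0.0, 434.2587, 208.5616], [0.0, 0.0, 1.0]], 'xyz': [0.3513, 0.8135, 0.955], 'orientation': [-0.088, 0.9165, -0.3889, 0.0309]}
top {'mtx': [[453.4353, 0.0, 269.3936], [0.0, 453.4353, 214.2784], [0.0, 0.0, 1.0]], 'xyz': [0.237, -0.0019, 1.3789], 'orientation': [0.7305, -0.6727, 0.0806, -0.0858]}
wrist {'mtx': [[325.1923, 0.0, 276.4215], [0.0, 325.1923, 219.125], [0.0, 0.0, 1.0]], 'hand_eye': [[-0.0015, -0.9567, -0.2911, 0.0742], [1.0, -0.0014, -0.0003, 0.0014], [-0.0002, -0.2911, 0.9567, -0.1437], [0.0, 0.0, 0.0, 1.0]]}
```

View pics/side0.png

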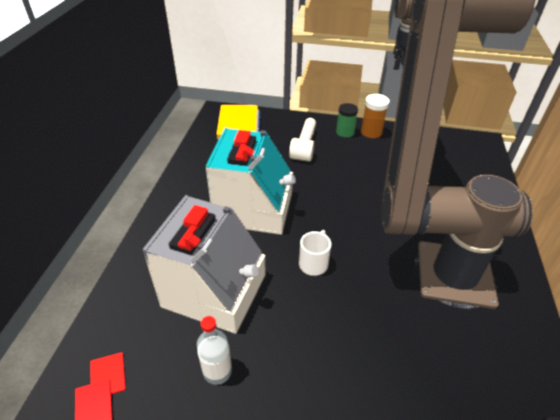

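View pics/top0.png

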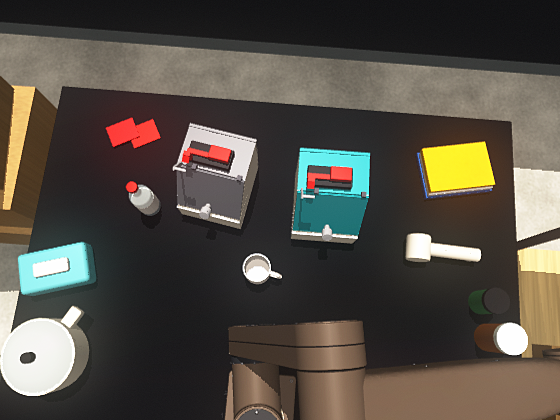

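The side view shows the teal cupboard with its knob at about (288,180) and red pad at about (243,137). In the top view the knob is at about (327,232) and the pad at about (340,175). The mug, grey cupboard and dryer stand clear of both. Next I triangulate with masks.

```bash
cat >> h.py <<'E'
def ray(cam,uv):
    """static camera pixel -> (origin, unit direction)"""
    d=np.linalg.inv(cam["mtx"])@[uv[0],uv[1],1]
    d=R.from_quat(cam["orientation"]).apply(d); return np.array(cam["xyz"]),d/np.linalg.norm(d)
def onz(r,z): return r[0]+r[1]*(z-r[0][2])/r[1][2]
def tri(*rs):
    A=sum(np.eye(3)-np.outer(d,d) for o,d in rs); b=sum((np.eye(3)-np.outer(d,d))@o for o,d in rs)
    p=np.linalg.solve(A,b); return p,[np.linalg.norm(np.cross(p-o,d)) for o,d in rs]
def cen(m,box):
    x0,y0,x1,y1=box; k=np.zeros_like(m); k[y0:y1,x0:x1]=m[y0:y1,x0:x1]
    n,l,st,c=cv2.connectedComponentsWithStats(k); i=1+np.argmax(st[1:,4]); return c[i],st[i],(l==i).astype(np.uint8)
E
python3 - <<'E'
from h import *
cams={n:np.load(f"pics/{n}0.npy",allow_pickle=True).item() for n in("side","top")}
im={n:cv2.imread(f"pics/{n}0.png") for n in cams}
hsv={n:cv2.cvtColor(im[n],cv2.COLOR_BGR2HSV) for n in im}
box={"side":(200,120,300,235),"top":(285,140,375,250)}
kb={"side":(278,170,300,190),"top":(318,222,336,244)}
for n in cams:
    h=hsv[n]
    red=cv2.inRange(h,(0,150,90),(8,255,255))|cv2.inRange(h,(172,150,90),(180,255,255))
    c,s,m=cen(red,box[n]); print(n,"red",c,s)
    teal=cv2.inRange(h,(80,100,40),(100,255,255)); c,s,m=cen(teal,box[n]); print("teal",c,s)
    bright=cv2.inRange(h,(80,100,150),(100,255,255)); c,s,m=cen(bright,box[n]); print("bright",c,s)
    kn=cv2.inRange(h,(0,0,110),(180,60,255)); c,s,m=cen(kn,kb[n]); print("knob",c,s)
a=cv2.resize(im["side"][120:240,195:305],None,fx=4,fy=4,interpolation=2);b=cv2.resize(im["top"][140:255,285:380],None,fx=4,fy=4,interpolation=2)
H=max(a.shape[0],b.shape[0]); o=np.zeros((H,a.shape[1]+b.shape[1],3),np.uint8)
o[:a.shape[0],:a.shape[1]]=a;o[:b.shape[0],a.shape[1]:]=b
o=cv2.resize(o,None,fx=.97,fy=.97); cv2.imwrite("pics/crop1.png",o); print(o.shape)
E
```

```text
side red [242.756691   145.96836983] [234 131  20  30 411]
teal [253.99364827 162.8185788 ] [ 205  129   86   82 2519]
bright [224.64475348 153.0897598 ] [206 129  47  44 791]
knob [287.70391061 180.45810056] [279 171  16  19 179]
top red [330.49806202 175.73449612] [307 166  45  23 516]
teal [332.32938898 192.74311532] [ 293  147   77   89 4648]
bright [336.06143521 168.47909138] [ 297  148   73   50 1937]
knob [326.64039409 234.41871921] [318 224  18  18 203]
(466, 795, 3)
```

View pics/crop1.png

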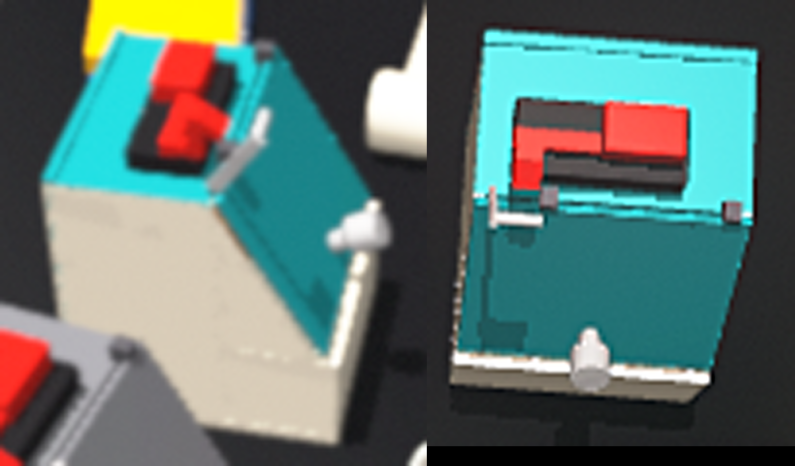

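The crop shows the teal flap with its hinge line from (473,198) to (752,221), in crop pixels of the top view. The pad centre is at (646,130) in the top view and (185,68) in the side view. The knob cylinder is at (591,365) and (363,231).

```bash
cat > m1.py <<'E'
from h import *
cams={n:np.load(f"pics/{n}0.npy",allow_pickle=True).item() for n in("side","top")}
T=lambda x,y: ray(cams["top"],(285+(x-427)/3.88,140+y/3.88))
S=lambda x,y: ray(cams["side"],(195+x/3.88,120+y/3.88))
np.set_printoptions(precision=4,suppress=True)
pad=tri(T(646,130),S(185,68)); kn=tri(T(591,365),S(363,231))
print("pad",pad,onz(T(646,130),.26),"knob",kn,onz(T(591,365),.132))
L=tri(T(473,198),S(213,203))[0]; print("hingeL tri",L)
Lz,Rz=onz(T(473,198),.226),onz(T(752,221),.226)
d=Lz-Rz; print("hinge len",np.linalg.norm(d),"yaw",np.degrees(np.arctan2(-d[0],d[1])),"mid",(Lz+Rz)/2)
a,b=onz(T(486,30),.22),onz(T(757,50),.22); d=a-b; print("back",np.linalg.norm(d),np.degrees(np.arctan2(-d[0],d[1])))
a,b=onz(T(604,102),.26),onz(T(688,107),.26); d=a-b; print("padedge",np.linalg.norm(d),np.degrees(np.arctan2(-d[0],d[1])))
h=(Lz+Rz)/2; d=h-pad[0]; e=h-kn[0]
print("hinge-knob",e,np.hypot(*e[:2]),"yaw",np.degrees(np.arctan2(e[1],e[0])))
e=pad[0]-kn[0];print("pad-knob",e)
E
python3 m1.py
```

```text
pad (array([ 0.6286, -0.1606,  0.2543]), [np.float64(0.0024784086217430057), np.float64(0.0024784086217429628)]) [ 0.6292 -0.1598  0.26  ] knob (array([ 0.4911, -0.1459,  0.1355]), [np.float64(0.0007336057609277488), np.float64(0.0007336057609276804)]) [ 0.4926 -0.1464  0.132 ]
hingeL tri [ 0.5814 -0.0491  0.2258]
hinge len 0.19036617527927652 yaw -0.16987837159467692 mid [ 0.5823 -0.1443  0.226 ]
back 0.19024673082428448 0.25244763760879907
padedge 0.05637961476457143 1.1495749190089217
hinge-knob [0.0912 0.0016 0.0905] 0.09119252848862044 yaw 1.0072992088212702
pad-knob [ 0.1375 -0.0147  0.1187]
```

Everything agrees: hinge (0.583,-0.1445,0.23), yaw about 0, knob (0.490,-0.146,0.134), pad (0.629,-0.160,0.257). Moving to above the knob.

>>> {"api": "send_rows", "payload": {"translation": [[0.6,-1,-0.3],[0.6,-1,-0.3],[0.6,-1,0],[0.6,-1,0],[0.6,-1,0]], "rotation": [[0,0,0.66],[0,0,0.66],[0,0,0.66],[0,0,0.66],[0,0,0.66]], "grip": [85,85,85,85,85]}}

```text
time: 0.78
eef_pos: [0.2545, -0.4832, 0.249]
tcp_rot: [1.0, -0.001, -0.0, -0.0]
contact_force: [0.5, 0.6, -0.3]
opening: 0.997
```

>>> {"api": "send_rows", "payload": {"translation": [[0.7,-1,0],[0.7,-1,0],[0.7,-1,0],[0.7,-1,0],[0.7,-1,0]], "rotation": [[0,0,0],[0,0,0],[0,0,0],[0,0,0],[0,0,0]], "grip": [85,85,85,85,85]}}

```text
time: 1.4
eef_pos: [0.3598, -0.3334, 0.2491]
tcp_rot: [1.0, -0.0, -0.0, -0.0]
contact_force: [0.1, 0.3, -0.2]
opening: 0.997
```

>>> {"api": "send_rows", "payload": {"translation": [[0.7,-1,0],[0.7,-1,0],[0.7,-1,0],[0.7,-1,0],[0.7,-1,0]], "rotation": [[0,0,0],[0,0,0],[0,0,0],[0,0,0],[0,0,0]], "grip": [85,85,85,85,85]}}

```text
time: 2.02
eef_pos: [0.4647, -0.1834, 0.249]
tcp_rot: [1.0, -0.0, -0.0, -0.0]
contact_force: [-0.3, -0.1, 0.2]
opening: 0.993
```

>>> {"api": "send_rows", "payload": {"translation": [[0.4,-0.65,0],[0.4,-0.6,0],[0,0,0]], "rotation": [[0,0,0],[0,0,0],[0,0,0]], "grip": [85,85,85]}}

```text
time: 2.4
eef_pos: [0.4886, -0.146, 0.249]
tcp_rot: [1.0, 0.001, -0.0, -0.0]
contact_force: [0.2, 0.1, -0.2]
opening: 0.997
```

```bash
cat >> h.py <<'E'
def wray(c,s,uv):
    k=c["mtx"]; x,y=(uv[0]-k[0,2])/k[0,0],(uv[1]-k[1,2])/k[1,1]; r=np.hypot(x,y)+1e-9
    d=np.array([x/r*np.sin(r),y/r*np.sin(r),np.cos(r)]); H=c["hand_eye"]; q=R.from_quat(s["tcp_rot"])
    return np.array(s["eef_pos"])+q.apply(H[:3,3]),q.apply(H[:3,:3]@d)
def wproj(c,s,p):
    H=np.linalg.inv(c["hand_eye"]); t=R.from_quat(s["tcp_rot"]).inv().apply(np.array(p)-s["eef_pos"])
    v=H[:3,:3]@t+H[:3,3]; r=np.arctan2(np.hypot(*v[:2]),v[2]); k=c["mtx"]; n=v[:2]/np.hypot(*v[:2])
    return k[0,0]*r*n+k[:2,2]
E
python3 - <<'E'
from h import *
s=ctrl.get_state(); c=eyes.read_camera("wrist"); im=c["image"].copy()
print(s["eef_pos"],s["qpos"])
for p in[(.4895,-.1455,.134),(.628,-.16,.26),(.583,-.1445,.23)]:
    u=wproj(c,s,p); print(u); cv2.drawMarker(im,tuple(int(round(x)) for x in u),(0,255,0),0,8,1)
cv2.imwrite("pics/w1.png",im)
E
```

```text
[ 0.48856096 -0.14604586  0.24898414] [-4.89646397e-01 -9.69119848e-02  1.95676827e+00 -3.49811084e-05
  1.28241552e+00  1.07893663e+00]
[274.26575412 213.1500844 ]
[307.30733674 -24.209844  ]
[270.80784557  83.50643739]
```

View pics/w1.png

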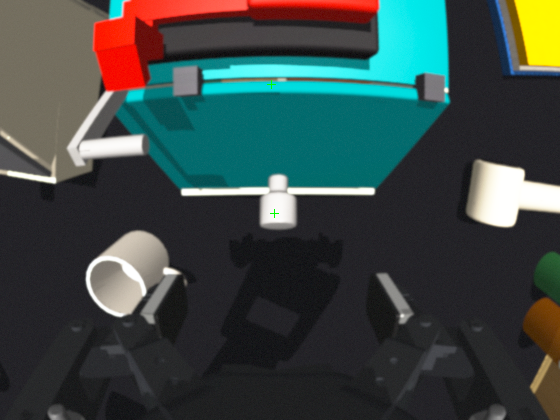

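The wrist view shows the knob at (278,210) against (274,213) predicted, which is within 3 mm and centred between the fingers. Descending now.

>>> {"api": "send_rows", "payload": {"translation": [[0.05,0.05,0.9],[0,0,0.9],[0,0,0.9],[0,0,0.9],[0,0,0.8]], "rotation": [[0,0,0],[0,0,0],[0,0,0],[0,0,0],[0,0,0]], "grip": [75,65,60,60,60]}}

```text
time: 3.08
eef_pos: [0.4891, -0.1494, 0.1162]
tcp_rot: [1.0, -0.001, -0.0, 0.0]
contact_force: [-0.3, -0.1, 0.3]
opening: 0.703
```

>>> {"api": "send_rows", "payload": {"translation": [[0,0,0],[0,0,0],[0,0,0],[0,0,0],[0,0,0]], "rotation": [[0,0,0],[0,0,0],[0,0,0],[0,0,0],[0,0,0]], "grip": [40,25,25,25,25], "squeeze": 25}}

```text
time: 3.7
eef_pos: [0.4892, -0.147, 0.1175]
tcp_rot: [1.0, -0.001, -0.001, -0.002]
contact_force: [-0.4, 5.6, -2.4]
opening: 0.344
```

Run:
```python
import numpy as np
a0=np.arctan2(-96,-94); th=np.linspace(0,1.29,11)
p=134.4*np.c_[np.cos(a0-th),np.sin(a0-th)]
d=np.diff(p,axis=0)/30; print(np.round(np.c_[d[:,0],-d[:,1]],2).tolist(), (p-p[0])[-1])
```

```text
[[-0.39, -0.43], [-0.33, -0.48], [-0.26, -0.51], [-0.2, -0.54], [-0.12, -0.56], [-0.05, -0.58], [0.02, -0.58], [0.1, -0.57], [0.17, -0.55], [0.24, -0.53]] [-24.29716983 159.76513787]
```

>>> {"api": "send_rows", "payload": {"translation": [[-0.39,0,-0.43],[-0.33,0,-0.48],[-0.26,0,-0.51],[-0.2,0,-0.54],[-0.12,0,-0.56]], "rotation": [[0,0,0],[0,0,0],[0,0,0],[0,0,0],[0,0,0]], "grip": [25,25,25,25,25]}}

```text
time: 4.32
eef_pos: [0.4508, -0.1473, 0.1933]
tcp_rot: [1.0, -0.0, 0.001, -0.002]
contact_force: [4.6, 3.7, -6.2]
opening: 0.341
```

>>> {"api": "send_rows", "payload": {"translation": [[-0.05,0,-0.58],[0.02,0,-0.58],[0.1,0,-0.57],[0.17,0,-0.55],[0,0,0]], "rotation": [[0,0,0],[0,0,0],[0,0,0],[0,0,0],[0,0,0]], "grip": [25,25,25,25,25]}}

```text
time: 4.95
eef_pos: [0.4579, -0.1473, 0.2628]
tcp_rot: [1.0, 0.0, -0.001, -0.002]
contact_force: [-0.6, 7.4, -2.8]
opening: 0.335
```

>>> {"api": "send_rows", "payload": {"translation": [[0.14,0,-0.27],[0.14,0,-0.26],[0.06,0,-0.1],[0,0,0],[0,0,0]], "rotation": [[0,0,0],[0,0,0],[0,0,0],[0,0,0],[0,0,0]], "grip": [25,25,25,25,25]}}

```text
time: 5.58
eef_pos: [0.4667, -0.1472, 0.2807]
tcp_rot: [1.0, 0.0, -0.003, -0.002]
contact_force: [-3.6, 6.8, -2.4]
opening: 0.344
```

Run:
```python
from h import *
s=ctrl.get_state(); print(s["eef_pos"])
c=eyes.read_camera("side")["image"][100:240,180:320]; w=eyes.read_camera("wrist")["image"]
c=cv2.resize(c,(420,420),interpolation=2)
cv2.imwrite("pics/v2.png",cv2.resize(np.hstack([c,w]),(800,343)))
```

```text
[ 0.4667021  -0.14721038  0.28069748]
```

View pics/v2.png

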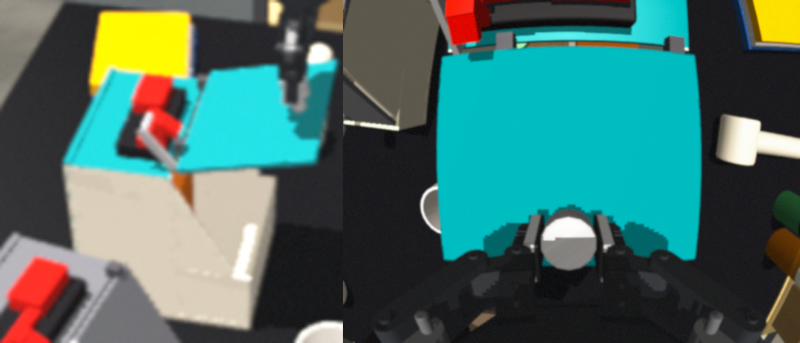

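The picture shows the flap raised nearly level, at about 1.31 by the TCP height, with the knob held and the stay arm past the red catch. I'll lower it gently onto the lock and release.

>>> {"api": "send_rows", "payload": {"translation": [[-0.14,0,0.24],[-0.14,0,0.24],[-0.04,0,0.1],[0,0,0],[0,0,0]], "rotation": [[0,0,0],[0,0,0],[0,0,0],[0,0,0],[0,0,0]], "grip": [25,25,25,25,25]}}

```text
time: 6.3
eef_pos: [0.4596, -0.1473, 0.2658]
tcp_rot: [1.0, -0.0, 0.002, -0.001]
contact_force: [-0.4, 7.9, 1.4]
opening: 0.342
```

>>> {"api": "send_rows", "payload": {"translation": [[0,0,0],[0,0,0],[0,0,0],[0,0,0],[0,0,0]], "rotation": [[0,0,0],[0,0,0],[0,0,0],[0,0,0],[0,0,0]], "grip": [45,65,65,65,65]}}

```text
time: 6.92
eef_pos: [0.4586, -0.1487, 0.2628]
tcp_rot: [1.0, -0.0, -0.0, 0.0]
contact_force: [0.5, -0.2, -0.1]
opening: 0.763
```

Now straight up, clear of the knob, and wait.

>>> {"api": "send_rows", "payload": {"translation": [[0,0,-0.7],[0,0,-1],[0,0,-1],[0,0,-0.6],[0,0,0]], "rotation": [[0,0,0],[0,0,0],[0,0,0],[0,0,0],[0,0,0]], "grip": [65,65,65,65,65]}}

```text
time: 7.55
eef_pos: [0.4591, -0.1488, 0.3632]
tcp_rot: [1.0, -0.0, 0.001, 0.001]
contact_force: [-1.1, -0.1, -0.1]
opening: 0.759
```

>>> {"api": "send_rows", "payload": {"translation": [[0,0,0],[0,0,0],[0,0,0],[0,0,0],[0,0,0]], "rotation": [[0,0,0],[0,0,0],[0,0,0],[0,0,0],[0,0,0]], "grip": [30,0,0,0,0]}}

```text
time: 8.18
eef_pos: [0.4587, -0.1485, 0.3617]
tcp_rot: [1.0, -0.0, -0.0, -0.0]
contact_force: [-0.5, 0.5, -0.0]
opening: 0.001
```

Run:
```python
from h import *
s=ctrl.get_state(); print(s["eef_pos"],s["opening"])
c=eyes.read_camera("side"); c=c["image"][100:240,180:320]; wc=eyes.read_camera("wrist"); w=wc["image"].copy()
for p in [(.629,-.16,.26),(.583,-.1445,.23)]:
    u=wproj(wc,s,p); print(u); cv2.drawMarker(w,tuple(int(round(x)) for x in u),(0,255,0),0,8,1)
c=cv2.resize(c,(420,420),interpolation=2)
cv2.imwrite("pics/w3.png",w); cv2.imwrite("pics/v3.png",cv2.resize(np.hstack([c,w]),(800,343)))
```

```text
[ 0.45866237 -0.14854516  0.36173462] 0.0005850286950731811
[289.62192177   2.15056005]
[269.78433035  64.93924619]
```

View pics/v3.png

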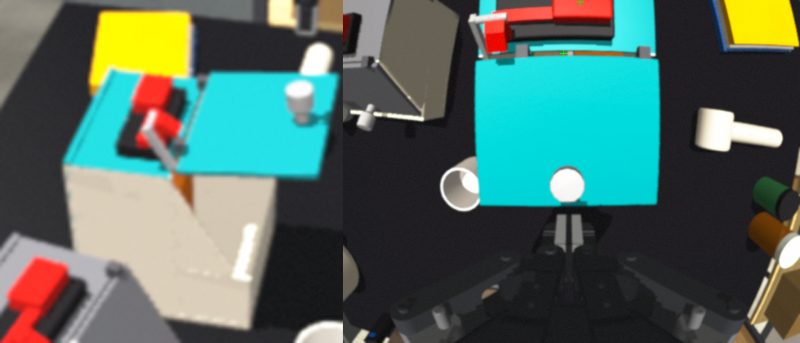

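The flap stands by itself, locked and clear of the gripper, and the pad is where predicted. Going over the pad with shut fingers.

>>> {"api": "send_rows", "payload": {"translation": [[1,0.1,0],[1,0.1,0],[1,0.1,0],[1,0.1,0],[1,0.1,0]], "rotation": [[0,0,0],[0,0,0],[0,0,0],[0,0,0],[0,0,0]], "grip": [0,0,0,0,0]}}

```text
time: 8.9
eef_pos: [0.6097, -0.1637, 0.3617]
tcp_rot: [1.0, -0.0, -0.0, 0.0]
contact_force: [0.4, 0.2, 0.6]
opening: -0.008
```

>>> {"api": "send_rows", "payload": {"translation": [[0.7,0,0.5],[0,0,1],[0,0,0.8],[0,0,0.6],[0,0,0]], "rotation": [[0,0,0],[0,0,0],[0,0,0],[0,0,0],[0,0,0]], "grip": [0,0,0,0,0]}}

```text
time: 9.52
eef_pos: [0.6289, -0.1633, 0.2728]
tcp_rot: [1.0, -0.0, -0.002, -0.001]
contact_force: [-0.1, 0.9, 0.1]
opening: 0.003
```

>>> {"api": "send_rows", "payload": {"translation": [[0,0,0.25],[0,0,0.2],[0,0,0.15],[0,0,0]], "rotation": [[0,0,0],[0,0,0],[0,0,0],[0,0,0]], "grip": [0,0,0,0]}}

```text
time: 10.02
eef_pos: [0.63, -0.1637, 0.2581]
tcp_rot: [1.0, -0.0, 0.001, 0.0]
contact_force: [-1.0, -0.2, 3.5]
opening: 0.002
```

>>> {"api": "send_rows", "payload": {"translation": [[0,0,0.15],[0,0,0.12],[0,0,0],[0,0,0]], "rotation": [[0,0,0],[0,0,0],[0,0,0],[0,0,0]], "grip": [0,0,0,0]}}

```text
time: 10.52
eef_pos: [0.6301, -0.1639, 0.2495]
tcp_rot: [1.0, -0.0, 0.001, 0.0]
contact_force: [-0.5, -1.5, 5.5]
opening: -0.002
```

>>> {"api": "send_rows", "payload": {"translation": [[0,0,0.07],[0,0,0],[0,0,0],[0,0,0],[0,0,0]], "rotation": [[0,0,0],[0,0,0],[0,0,0],[0,0,0],[0,0,0]], "grip": [0,0,0,0,0]}}

```text
time: 11.15
eef_pos: [0.6301, -0.1639, 0.2476]
tcp_rot: [1.0, -0.0, 0.001, 0.0]
contact_force: [-0.0, -0.7, 4.7]
opening: 0.001
```

>>> {"api": "send_rows", "payload": {"translation": [[0,0,0],[0,0,0],[0,0,0],[0,0,0],[0,0,0]], "rotation": [[0,0,0],[0,0,0],[0,0,0],[0,0,0],[0,0,0]], "grip": [0,0,0,0,0]}}

```text
time: 11.78
eef_pos: [0.6301, -0.1639, 0.2476]
tcp_rot: [1.0, -0.0, 0.001, 0.0]
contact_force: [-0.0, -0.4, 5.1]
opening: -0.0
```

Run:
```python
from h import *
s=ctrl.get_state(); print(s["eef_pos"],s["contact_force"])
c=eyes.read_camera("side")["image"][100:240,180:320]; t=eyes.read_camera("top")["image"][130:270,270:410]
cv2.imwrite("pics/v4.png",np.hstack([cv2.resize(c,(400,400),interpolation=2),cv2.resize(t,(400,400),interpolation=2)]))
```

```text
[ 0.63011753 -0.16389395  0.24756616] [-0.02334995 -0.44271407  5.07403523]
```

View pics/v4.png

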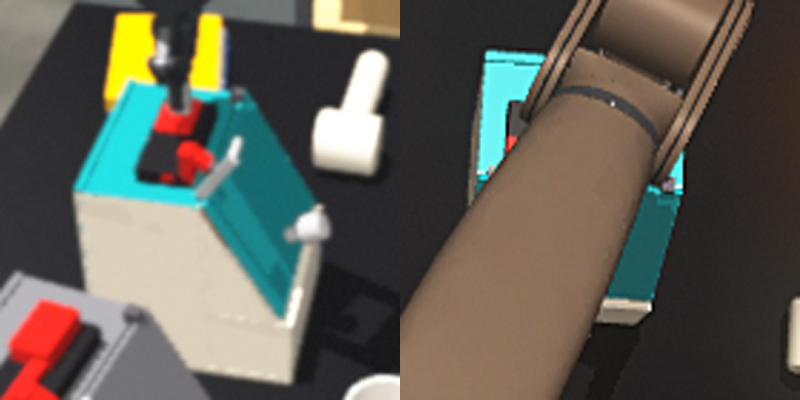

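The flap is down and looks shut while the pad is held. I hold a little longer, then lift off and back away.

>>> {"api": "send_rows", "payload": {"translation": [[0,0,0],[0,0,0],[0,0,-0.3],[0,0,-0.6],[0,0,-1]], "rotation": [[0,0,0],[0,0,0],[0,0,0],[0,0,0],[0,0,0]], "grip": [0,0,0,0,0]}}

```text
time: 12.5
eef_pos: [0.6284, -0.163, 0.3022]
tcp_rot: [1.0, -0.0, -0.003, -0.001]
contact_force: [0.8, -0.3, -0.3]
opening: 0.001
```

>>> {"api": "send_rows", "payload": {"translation": [[0,0,-1],[0,0.8,-1],[0,1,-0.5],[0,1,0],[0,1,0]], "rotation": [[0,0,0],[0,0,0],[0,0,0],[0,0,0],[0,0,0]], "grip": [0,0,0,0,0]}}

```text
time: 13.12
eef_pos: [0.6292, -0.2781, 0.3787]
tcp_rot: [1.0, 0.0, -0.001, -0.001]
contact_force: [0.4, 0.1, -0.2]
opening: 0.003
```

>>> {"api": "send_rows", "payload": {"translation": [[-0.5,1,0],[-0.5,1,0],[-0.5,1,0],[-0.5,1,0],[0,0,0]], "rotation": [[0,0,0],[0,0,0],[0,0,0],[0,0,0],[0,0,0]], "grip": [0,0,0,0,0]}}

```text
time: 13.75
eef_pos: [0.5681, -0.3991, 0.3778]
tcp_rot: [1.0, -0.002, -0.001, -0.001]
contact_force: [0.1, 0.1, -0.5]
opening: -0.003
```

Run:
```python
from h import *
s=ctrl.get_state(); print(s["time"],s["eef_pos"],s["contact_force"])
c=eyes.read_camera("side"); t=eyes.read_camera("top")["image"]; a=c["image"]; z=cv2.imread("pics/side0.png"); z2=cv2.imread("pics/top0.png")
for (x0,y0,x1,y1),n in [((278,170,300,190),"knob"),((140,190,272,390),"grey+bottle"),((295,228,335,278),"mug"),((288,118,320,162),"dryer"),((205,128,300,235),"teal")]:
    print(n,"mean,max diff side",cv2.absdiff(a,z)[y0:y1,x0:x1].mean().round(2),cv2.absdiff(a,z)[y0:y1,x0:x1].max())
print("top teal",cv2.absdiff(t,z2)[140:250,285:380].mean().round(2))
h=cv2.cvtColor(a,cv2.COLOR_BGR2HSV); print("knob side",cen(cv2.inRange(h,(0,0,110),(180,60,255)),(278,170,300,190))[:2])
cv2.imwrite("pics/end.png",np.hstack([a[90:400,60:380],t[90:400,100:500]]))
```

```text
13.75 [ 0.56807637 -0.39914234  0.37780777] [ 0.05979344  0.05443629 -0.47083165]
knob mean,max diff side 1.1 4
grey+bottle mean,max diff side 1.15 8
mug mean,max diff side 1.15 6
dryer mean,max diff side 5.31 101
teal mean,max diff side 1.24 7
top teal 7.07
knob side (array([287.70391061, 180.45810056]), array([279, 171,  16,  19, 179], dtype=int32))
```

View pics/end.png

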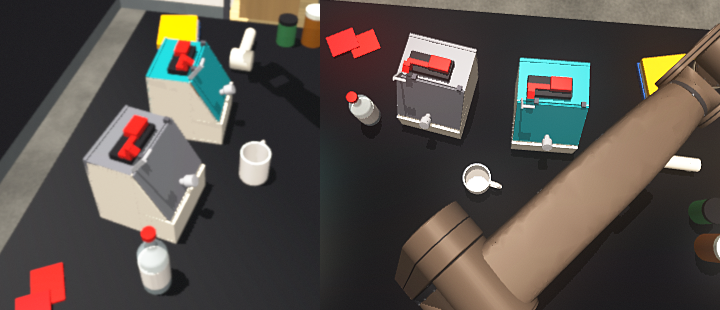

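The end view shows the teal flap shut, with the knob pixel for pixel where it was at the start. The grey cupboard, bottle and mug are unchanged. The dryer box differs, probably from the arm's shadow, so I compare its outline before handing in.

Run:
```python
from h import *
a=eyes.read_camera("side")["image"]; z=cv2.imread("pics/side0.png"); sh=[]
for im in(z,a):
    m=cv2.inRange(cv2.cvtColor(im,cv2.COLOR_BGR2HSV),(0,0,100),(180,255,255)); r=cen(m,(286,116,322,164)); sh.append(r[0]); print(r[:2])
d=np.linalg.norm(sh[0]-sh[1]); print(d)
if d<1: ticket.sign_off(); print("signed")
```

```text
(array([303.20526316, 141.59078947]), array([289, 117,  27,  44, 760], dtype=int32))
(array([303.19367589, 141.59156785]), array([289, 117,  27,  44, 759], dtype=int32))
0.011613383069557446
the job is handed in; nothing more can be done
signed
```

The stay works, and I handed the job in at about 14 s of the 51 s allowed. I lifted the teal flap by its knob to about 1.31 rad, eased it onto the lock and let go. It stood up by itself for over a second with the gripper clear. I then held the red pad down with shut fingers for more than a second, at about 5 N. The flap sank shut and the arm backed away.

**Last checks:**
- **Teal flap:** the knob is pixel for pixel where it was at the start, and the cupboard matches the first side picture, so the flap is fully shut.
- **Grey cupboard, bottle and mug:** unchanged in the side view.
- **Hair dryer:** its raw image differed at first (up to 101 grey levels), most likely from the arm's shadow. Its outline has not moved (0.01 px).
- **Top view:** the teal area differed a little (mean 7 grey levels). I put this down to the arm's shadow but did not follow it up.

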